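# Run the glazing carrier round the corner rail into its spring catch

### The job

Push the orange-topped carrier along the aluminium corner rail, round the bend and on down the other leg until it snaps between the two spring jaws of the blue catch and stays pressed on the rubber buffer, then let go of it. Work gently by feel: do not let the carrier jam or be forced hard against the rail, do not ram the buffer deep into its block, and leave the tools and the parts tray where they lie.

Things in the scene. Friction and masses are not known exactly. Their poses are not given: they have to be found in the camera images.
- rail: Fixed aluminium corner rail (C-channel, 35 mm wide) on an 8 mm plywood base. Origin: centre of the 90 degree bend, at table level; z up. The channel's centreline runs from x 70, y -150 mm straight to (70, 0), then on an arc of radius 70 mm about the origin to (0, 70), then straight to (-145, 70). Ends capped. Friction about 0.2. The rail must not press the carrier with over 12 N.
- rail_bend_start (a point): Point on the channel's centreline where the entry leg ends and the bend begins, x 70, y 0 mm in the rail's frame, on the channel's floor, 8 mm above the table. Channel 29 mm wide inside; its lips, 17.5 to 19.5 mm above the table (the rail's top), leave a 22 mm slot, so the carrier cannot be lifted out. Axes as the rail's: travel on the entry leg is towards +y.
- rail_bend_end (a point): Point on the centreline where the bend ends and the exit leg begins, x 0, y 70 mm in the rail's frame, on the channel's floor. Travel on the exit leg is towards the rail's -x. The blue catch stands astride this leg, top 29 mm above the table. It was clamped by hand: the line between its jaws lies anywhere from 40 to 90 mm past this point; no reading of it is given, find it by feel or by eye.
- carrier: Loose carrier, 0.13 to 0.25 kg, captive in the rail. Two black discs of 27 mm diameter, 8 mm thick, centres 40 mm apart, run in the channel (1 mm play each side). Midway a 12 mm steel neck rises to the orange drum. Origin: under the discs, on the axis of neck and drum; x forward along the discs, z up. In the bend that axis runs about 3 mm inside the centreline. Starts on the entry leg.
- drum (a point): Middle of the carrier's upright orange drum, the place to push: 20 mm diameter, from 31 to 51 mm above the table, its middle 33 mm above the carrier's origin. It passes over the rail and over the catch with 2 mm to spare; fingertips beside it must stay at least 31 mm above the table there. Pushed loosely from behind, the carrier steers itself; clamped, it binds in the bend.
- buffer (a joint): How far the catch's rubber buffer plunger is pushed in, m: 0 = out, spring 2 N per mm. The catch's two steel rollers, 7 mm apart, sprung sideways, grip the carrier's neck: getting it between them takes 5 to 7 N; 1 mm past the rollers' line the neck meets the buffer and the push rises again. Home and let go, the buffer stays 2 to 3 mm in. More than 1 mm in is home; over 7 mm (14 N) is too hard.
- screwdriver: Bystander: red-handled screwdriver, 190 mm long, lying on the table outside the entry leg.
- punch: Bystander: chrome pin punch, 120 mm long, 12 mm thick, lying inside the corner of the rail.
- mallet: Bystander: black rubber mallet with wooden handle, head 90 by 52 mm, 230 mm long overall, lying at the robot's side of the rail. Origin under the head.
- tray: Bystander: grey plastic parts tray 150 by 110 by 30 mm with a steel door hinge in it, beyond the exit leg.
Not all that is in view belongs to the job. Leave any green or pink look-alike of the carrier alone.

How it is judged:
On the way, in this order (a step that is already met when the one before it is completed fails the run):
1. the carrier is halfway round the bend (y of carrier in the frame of rail above 0.045 m and x of carrier in the frame of rail above 0 m).
2. the carrier has snapped into the catch and presses the buffer in by more than 1 mm (x of carrier in the frame of rail below -0.035 m and value of joint buffer above 0.001 m), for 0.2 s.
At the end, for the whole second after the job is handed in: The carrier stands still on the exit leg, let go, held by the catch's jaws with its neck keeping the buffer pushed in by 1 to 6 mm (all of step 2 and value of joint buffer below 0.006 m and y of carrier in the frame of rail above 0.06 m and linear speed of carrier below 0.01 m/s and contact force between the fingers and carrier below 0.2 N); the robot touches nothing.
It fails at once if the carrier jams or is forced against the rail with more than 12 N (contact force between carrier and rail above 12 N).
It fails at once if the buffer is rammed in by more than 7 mm (14 N) (value of joint buffer above 0.007 m).
It fails at once if a bystander is shifted by more than 15 mm (distance of any of screwdriver, punch, mallet, tray from where it was at the start of the episode above 0.015 m).
It also fails if it takes over 51 s, if anything falls off the work surface, if the arm or the gripper's body presses on something with over 40 N, if the wrist force passes 120 N, or if a joint passes its speed limit or range.

### The arm

A 7-joint arm with a two-finger parallel gripper is mounted at the origin on the work surface. World frame = base frame: x ahead of the robot, y to its left, z up, the work surface at z = 0. Lengths are in m, angles in rad, forces in N, time in s.
With the tool pointing down it reaches from about 0.4 to 0.875 m from the base axis. Payload 6.5 kg.
Tool frame: the origin (TCP) lies midway between the tips of the shut fingers; the grasp point (between the pads) lies 19 mm behind it (arm.grasp_offset is the distance from the TCP to the grasp point, in m); z points along the fingers, y is the line along which they close (so a half turn about z gives the same grasp; the last joint's range is limited). The gripper opens to 85 mm and grips with 20 to 120 N. Pads are 22 mm wide; open, the fingers measure 114 mm over their backs; the gripper's body (76 mm by 85 mm) begins 54 mm behind the grasp point. The pads swing forward as they close: fully open they stand 13 mm farther back than shut.
Start: joints at [-1.358, 0.536, -0.004, 1.538, 0.003, 1.067, -0.071], TCP at [0.179, 0.625, 0.231] pointing down, gripper open.
Joint ranges: [-2.7, 2.7], [-0.37, 2.16], [-1.27, 1.26], [0.24, 2.4], [-1.31, 4.45], [0.19, 1.91], [-2.76, 2.76]. Speed limits (rad/s): [2.39, 2.39, 3.14, 3.14, 3.14, 3.14, 3.14].

### API

Orientations are given as a unit quaternion [w, x, y, z].
In Python, from station import arm gives the robot as it stands. The module is installed in compiled form; this text tells all that it offers.
- The arm moves only by the shell command python3 -m creep 'ROWS' [FORCE]. ROWS is JSON, a list of rows, each a list of 7 numbers: the closure, from 0 (fully open) to 1 (shut), then the shift along the tool's x, y, z in m, then the turn, a rotation vector about the tool's x, y, z in degrees. In form: [[fingers, dx, dy, dz, rx, ry, rz], ...]. A call has 1 to 8 rows; each row is the pose to reach, as a shift and turn from the pose commanded when the call began, along the tool's axes at that moment; what a row does not reach only later rows make up. A row lasts 1/10 s, in which the tool goes at most 50 mm and 8.59 degrees, less where a joint would pass 70% of its speed; a pose out of reach is approached as far as the arm can. A call with a gripper value outside its range is refused whole. The fingers move at their own pace and stop on an object; FORCE is the grip in N (left out, the last holds). Time passes only in rows, so rows that repeat a pose let the fingers close. It gives the time, the measured TCP pose, the force, the opening and the grip force at its end, in the units of the state.
- arm.observe(): the state, without advancing time (a new reading comes with each control period).
- arm.read_camera(name): name is "side" or "top"; returns a dict with "color" (480x640x3 uint8, red, green, blue), "mtx" (3x3 intrinsics, pixels), "world_from_camera" (4x4, takes a point from camera to world coordinates). Camera axes: x right, y down, z forward; pixel columns grow to the right and rows downward; lengths in m; the calibration is good to about 2 mm. A picture is of the moment at which its call begins. There is no depth.
- arm.sign_off(): hands the job in; it is judged then, once.
Trained networks look in the newest picture that a camera, given by its name, has taken for a name from the list of things; names that differ only in an ending like _2 or _b are one class to them, and where a whole thing is asked for, a point or a joint stands for the part that bears it (a point fixed in the world has none). Each returns a list of dicts, best first, with "p" (0 to 1); they miss things now and then, are a little off and sometimes report something else, mostly with a low value. They report only what shows in the picture. A call takes as long as a camera call. They do not tell look-alikes from the thing itself.
- arm.look_for(camera, name): "box" ([centre column, centre row, width, height] as shares, 0 to 1, of the picture: columns of its width, rows of its height, round what is visible of it).
- arm.cut_out(camera, name): "mask" (480x640 bool, what is visible of it) and "box" ([centre column, centre row, width, height] as shares, 0 to 1, of the picture: columns of its width, rows of its height, round what is visible of it).
The state is a dict: "time": time; "qpos": joint angles; "joint_velocities": joint speeds; "effort": joint torques, N m; "tool_pos": TCP position; "tool_rot": TCP orientation; "contact_force": force on the tool from outside, world axes, zero at the start; "torque": the same for the moment, N m; "grip_width": finger opening in m; "grasp_force": force on a finger pad.
Only numpy, scipy, OpenCV 4.12 (cv2) and the standard library are available. Lean on these libraries where they do the work, as an engineer would, in place of code of your own. Each camera call takes 0.05 s, during which the arm holds its last target. There are 200 camera calls.

## Working session

There is one attempt and no reset: what is moved stays moved. The work goes in short steps, Python scripts to look and compute and a shell command to move; the robot and the scene stay as the last step left them, time stands still between calls to the robot, and variables do not carry over. Pictures are saved under pics/ and viewed, at most 10 in all, crops included, and the job is handed in when it is done.

```bash
mkdir -p pics; cat > h.py <<'E'
import numpy as np,cv2
from station import arm
def ray(c,px):
    M=np.array(c['world_from_camera']);d=np.linalg.inv(c['mtx'])@[px[0],px[1],1.];return M[:3,3],M[:3,:3]@d
def atz(c,px,z):
    o,d=ray(c,px);return o+d*(z-o[2])/d[2]
def proj(c,p):
    M=np.linalg.inv(c['world_from_camera']);q=np.array(c['mtx'])@(M[:3,:3]@np.array(p)+M[:3,3]);return q[:2]/q[2]
def tri(c1,p1,c2,p2):
    o1,d1=ray(c1,p1);o2,d2=ray(c2,p2);s=np.linalg.lstsq(np.c_[d1,-d2],o2-o1,rcond=None)[0]
    a=o1+s[0]*d1;b=o2+s[1]*d2;return (a+b)/2,np.linalg.norm(a-b)
E
python3 - <<'E'
from h import *
import pickle
s=arm.observe();print(s)
D={}
for n in('top','side'):
    c=arm.read_camera(n);D[n]=c;cv2.imwrite(f'pics/{n}0.png',c['color'][:,:,::-1])
    print(n,np.round(c['world_from_camera'],3).tolist(),np.array(c['mtx']).tolist())
    for t in('carrier','drum','rail','buffer','punch','tray'):
        print(n,t,[(round(x['p'],2),[round(v*k) for v,k in zip(x['box'],(640,480,640,480))]) for x in arm.look_for(n,t)][:4])
pickle.dump(D,open('c0.pkl','wb'))
E
```

```text
{'time': 0.0, 'qpos': array([-1.35822928,  0.5371769 , -0.00443382,  1.53883069,  0.00258577,
        1.06727188, -0.07118758]), 'joint_velocities': array([ 7.84402020e-05,  5.70856101e-04,  5.37769716e-04,  1.21064403e-03,
       -5.15970323e-04, -2.49243647e-04,  6.23726209e-04]), 'effort': array([ 4.50298185e-04, -5.83399165e+01,  1.04881313e+00, -2.59107095e+01,
        1.23546520e-02,  9.55107826e-03, -2.16921700e-05]), 'tool_pos': array([0.1787097 , 0.62432395, 0.2304227 ]), 'tool_rot': array([-6.02866495e-05,  1.38896318e-01,  9.90306572e-01, -8.38373684e-04]), 'contact_force': array([0.57070624, 1.00525235, 0.3279803 ]), 'torque': array([-0.05012275, -0.01045714, -0.01724249]), 'grasp_force': 0.0, 'grip_width': 0.08562219135549348}
top [[-0.007, -0.995, 0.104, 0.556], [-0.999, 0.01, 0.03, -0.026], [-0.031, -0.104, -0.994, 0.825], [0.0, 0.0, 0.0, 1.0]] [[480.6315128633142, 0.0, 322.2803023783045], [0.0, 480.6315128633142, 236.29263466077728], [0.0, 0.0, 1.0]]
top carrier [(0.63, [461, 132, 41, 18]), (0.62, [382, 222, 40, 12]), (0.59, [479, 227, 25, 38])]
top drum [(0.83, [462, 129, 38, 24]), (0.68, [383, 223, 41, 15]), (0.63, [480, 229, 27, 40])]
top rail [(0.67, [356, 284, 158, 156])]
top buffer [(0.72, [359, 286, 156, 158])]
top punch [(0.77, [381, 298, 34, 66])]
top tray [(0.74, [358, 285, 157, 157]), (0.63, [224, 247, 83, 98])]
side [[-0.894, -0.292, 0.339, 0.404], [-0.447, 0.586, -0.676, 0.423], [-0.001, -0.756, -0.655, 0.5], [0.0, 0.0, 0.0, 1.0]] [[444.8753903663174, 0.0, 314.26215311051476], [0.0, 444.8753903663174, 233.21672965575604], [0.0, 0.0, 1.0]]
side carrier [(0.9, [279, 163, 20, 26]), (0.68, [315, 220, 28, 34]), (0.64, [361, 174, 33, 29])]
side drum [(0.96, [359, 172, 36, 29]), (0.78, [317, 220, 28, 33]), (0.77, [277, 160, 24, 28])]
side rail [(0.95, [342, 272, 179, 155])]
side buffer []
side punch [(0.67, [383, 251, 75, 11])]
side tray [(0.81, [246, 357, 149, 114])]
```

View pics/top0.png

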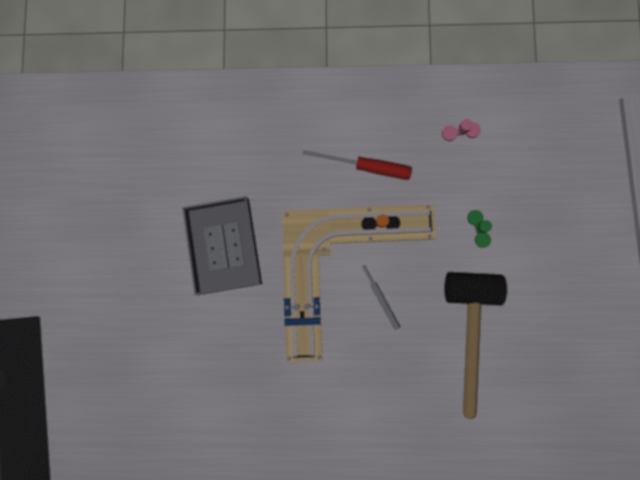

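View pics/side0.png

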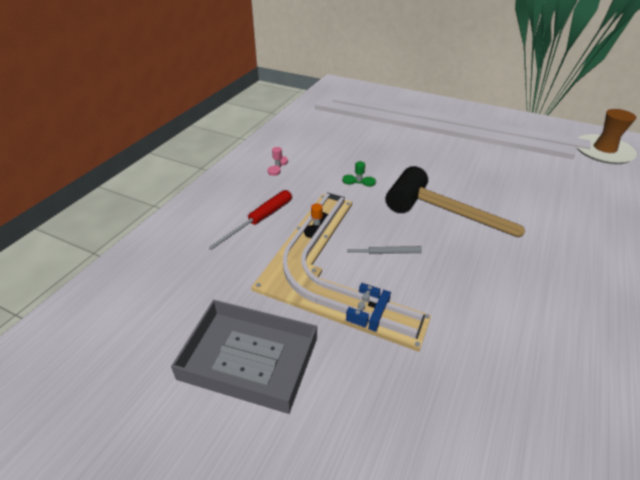

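Top view: orange carrier at (383,221), with its discs at (369,223) and (393,222). Look-alikes are pink (466,127) and green (483,228). Blue catch is at (302,307–322), punch (382,298), mallet head (475,288), tray (223,247). Side view: orange drum (316,212), green (360,172), pink (277,158). By the description I choose the orange one, captive in the rail. Next is a close crop.

```bash
python3 - <<'E'
from h import *
import pickle
D=pickle.load(open('c0.pkl','rb'))
cen={}
for n in D:
    im=D[n]['color'];h=cv2.cvtColor(im,cv2.COLOR_RGB2HSV)
    m=cv2.inRange(h,(5,180,120),(18,255,255))
    k,l,s,c=cv2.connectedComponentsWithStats(m);
    for i in range(1,k):
        if s[i,4]>15: print(n,s[i],c[i])
    m=cv2.inRange(h,(100,120,50),(125,255,255));k,l,s,c=cv2.connectedComponentsWithStats(m)
    for i in range(1,k):
        if s[i,4]>15: print(n,'blue',s[i],c[i])
cv2.imwrite('pics/topcrop.png',cv2.resize(D['top']['color'][198:366,275:443,::-1],None,fx=3.5,fy=3.5,interpolation=cv2.INTER_CUBIC))
E
```

```text
top [377 216  11  10  79] [382.30379747 220.46835443]
top blue [315 298   4   6  19] [316.26315789 300.84210526]
top blue [285 300   4   5  20] [286.5 302. ]
top blue [315 309   4   5  20] [316.5 311. ]
top blue [285 310   5   5  22] [286.72727273 312.04545455]
top blue [285 318  34   7 168] [301.79166667 320.83928571]
side [312 204  10  15 122] [316.16393443 210.69672131]
side blue [360 284   9   9  58] [363.31034483 287.81034483]
side blue [369 287  21  43 414] [377.8236715  306.11594203]
side blue [347 308  21  18 248] [356.81451613 316.91532258]
```

View pics/topcrop.png

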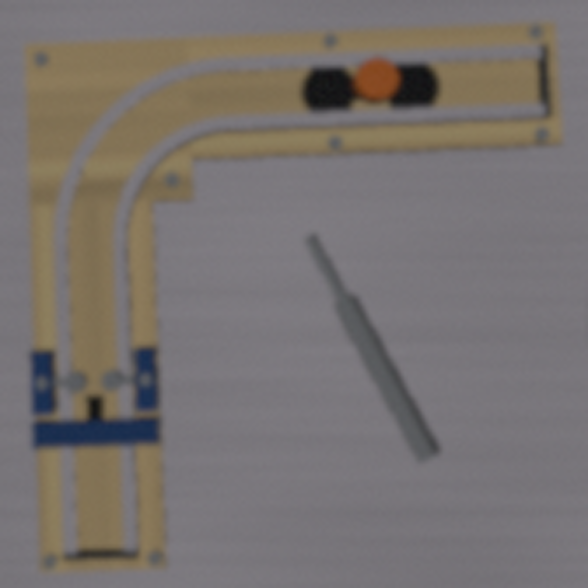

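The crop shows the orange drum at (377,79), which is full-image (382.7,220.6), sitting in the rail between its black discs. The jaw rollers are at (74..113,380) and the black buffer tip at (95,398). Choice confirmed. Next I measure the rail pose and drum, and check the model by projecting it back.

```bash
cat > m.py <<'E'
from h import *
import pickle
from scipy.optimize import least_squares
D=pickle.load(open('c0.pkl','rb'));T=D['top'];S=D['side']
f=lambda p:np.array(p)/3.5+[275-.36,198-.36]
obs=[((520,51),(520,114)),((220,64),(220,125)),((64,300),(124,300)),((70,520),(131,520))]
P=[atz(T,(f(a)+f(b))/2,.0195)[:2] for a,b in obs]
ce=atz(T,f((546,80)),.0195)[:2];cx=atz(T,f((100,553)),.0195)[:2]
def res(v):
    c,s=np.cos(v[2]),np.sin(v[2]);L=lambda p:np.array([[c,s],[-s,c]])@(np.array(p)-v[:2])
    return [L(P[0])[0]-.07,L(P[1])[0]-.07,L(P[2])[1]-.07,L(P[3])[1]-.07,L(ce)[1]+.15,L(cx)[0]+.145]
r=least_squares(res,[.5,0,0]);V=r.x
c,s=np.cos(V[2]),np.sin(V[2]);R=np.array([[c,-s],[s,c]])
W=lambda p:R@np.array(p)+V[:2]
Lr=lambda p:R.T@(np.array(p)[:2]-V[:2])
E
python3 - <<'E'
from m import *
print('rail',V[:2],np.degrees(V[2]),'res mm',r.fun*1e3)
d,g=tri(T,(382.3,220.5),S,(316.2,210.7));print('drum',d,g,'rail frame',Lr(d))
print('drum top-only z.051',Lr(atz(T,(382.3,220.5),.050)))
for n,p in(('rollers',(93.5,380)),('buftip',(95,400)),('bluebar',(96,432))):
    for z in(.020,.027): print(n,z,Lr(atz(T,f(p),z))*1e3)
print('mallet',atz(T,(475,288),.03))
# overlay
for n,cam in D.items():
    im=cv2.resize(cam['color'][:,:,::-1],None,fx=4,fy=4,interpolation=cv2.INTER_CUBIC)
    th=np.linspace(0,np.pi/2,20)
    for e in(-17.5,-11,11,17.5):
        rr=.07+e/1e3
        line=[(rr,-.15)]+[(rr*np.cos(t),rr*np.sin(t)) for t in th]+[(-.145,rr)]
        q=np.array([proj(cam,[*W(p),.0195]) for p in line]);cv2.polylines(im,[np.int32(q*4+1.5)],False,(255,0,255),1)
    x0,y0=(275,198) if n=='top' else (245,180)
    cv2.imwrite(f'pics/ov_{n}.png',im[y0*4:y0*4+600 if n=='side' else y0*4+680,x0*4:x0*4+760][:600 if n=='side' else 680])
a=cv2.imread('pics/ov_top.png');b=cv2.imread('pics/ov_side.png')
cv2.imwrite('pics/ov.png',np.hstack([cv2.resize(a,(400,358)),cv2.resize(b,(400,316))[:358] if 0 else cv2.copyMakeBorder(cv2.resize(b,(400,316)),0,42,0,0,0)]))
E
```

```text
rail [ 0.58997788 -0.03580732] 1.5494169333870667 res mm [ 0.13972578 -0.16102354  0.06689983  0.06091862 -0.12781845  0.02129776]
drum [ 0.66267853 -0.10069216  0.04383862] 0.00044394756069067464 rail frame [ 0.07091964 -0.06682688]
drum top-only z.051 [ 0.06988241 -0.06629323]
rollers 0.02 [-64.40397991  71.38821493]
rollers 0.027 [-64.14091181  70.85719638]
buftip 0.02 [-73.81095527  70.95457047]
buftip 0.027 [-73.46604081  70.42732489]
bluebar 0.02 [-88.79189455  70.92603471]
bluebar 0.027 [-88.31663689  70.39903741]
mallet [ 0.55176485 -0.25028178  0.03      ]
```

View pics/ov.png

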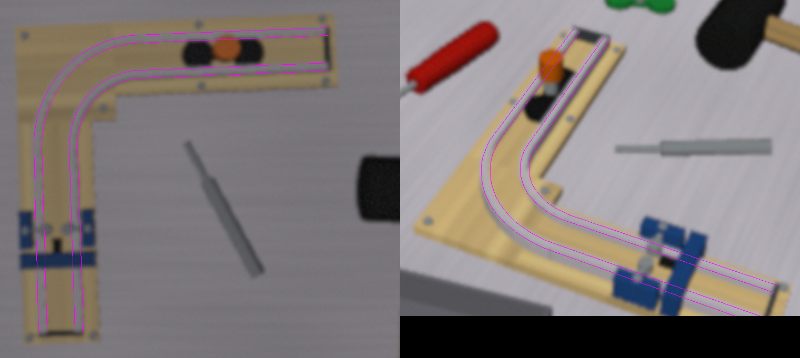

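Overlay (pics/ov.png): the magenta rail model lies on the lips in both views, with residuals under 0.2 mm. Drum height comes out at 44 mm, which is plausible against 31–51. The carrier is at rail (70,-66.5) mm and the roller line at x≈-64. Plan: push with shut fingers, tool +x along travel, with the TCP about 21 mm behind the drum axis.

```bash
cat > w.py <<'E'
import sys
from m import *
from scipy.spatial.transform import Rotation as Ro
def work(*targets):
    o=arm.observe();q=o['tool_rot'];A=Ro.from_quat([q[1],q[2],q[3],q[0]])
    print('t',round(o['time'],2),'rail tcp',np.round(Lr(o['tool_pos'])*1e3,1),'z',round(o['tool_pos'][2]*1e3,1),'F',np.round(o['contact_force'],1),'Fr',np.round(R.T@o['contact_force'][:2],1),'q7',o['qpos'][6].round(2))
    for x,y,z,h in targets:   # rail mm, heading deg of tool x in rail frame
        a=np.radians(h)+V[2];X=np.array([np.cos(a),np.sin(a),0]);Z=np.array([0,0,-1.]);B=Ro.from_matrix(np.c_[X,np.cross(Z,X),Z])
        p=np.array([*W((x/1e3,y/1e3)),z/1e3])-o['tool_pos']
        print((x,y,z,h),np.round(A.inv().apply(p),4),np.round((A.inv()*B).as_rotvec(degrees=True),2))
if __name__=='__main__': work(*[tuple(map(float,t.split(','))) for t in sys.argv[1:]])
E
python3 w.py 70,-98,120,90
```

```text
t 0.7 rail tcp [-393.1  671.6] z 231.3 F [-0.7  0.4 -0.1] Fr [-0.7  0.4] q7 -0.07
(70.0, -98.0, 120.0, 90.0) [-0.6733 -0.5944  0.1113] [ 0.   -0.   72.48]
```

```bash
python3 -m creep '[[1,-0.673,-0.594,0.03,0,0,72.5],[1,-0.673,-0.594,0.03,0,0,72.5],[1,-0.673,-0.594,0.03,0,0,72.5],[1,-0.673,-0.594,0.03,0,0,72.5],[1,-0.673,-0.594,0.03,0,0,72.5],[1,-0.673,-0.594,0.03,0,0,72.5],[1,-0.673,-0.594,0.03,0,0,72.5],[1,-0.673,-0.594,0.03,0,0,72.5]]' 30; python3 w.py 70,-98,120,90
```

```text
time: 1.5
tool_pos: [0.3951, 0.2864, 0.2183]
tool_rot: [-0.0, 0.676, 0.737, 0.001]
contact_force: [0.2, 0.5, -0.1]
grip_width: 0.0001
grasp_force: 0.0
t 1.5 rail tcp [-186.1  327.4] z 218.3 F [ 0.2  0.5 -0.1] Fr [0.3 0.4] q7 -0.51
(70.0, -98.0, 120.0, 90.0) [-0.4399  0.2305  0.0981] [ 0.04 -0.05  3.38]
```

```bash
python3 -m creep '[[1,-0.44,0.23,0.08,0,0,3.4],[1,-0.44,0.23,0.08,0,0,3.4],[1,-0.44,0.23,0.08,0,0,3.4],[1,-0.44,0.23,0.08,0,0,3.4],[1,-0.44,0.23,0.08,0,0,3.4],[1,-0.44,0.23,0.08,0,0,3.4],[1,-0.44,0.23,0.08,0,0,3.4],[1,-0.44,0.23,0.08,0,0,3.4]]';python3 -m creep '[[1,0,0,0,0,0,0]]'; python3 w.py 70,-98,60,90
```

```text
time: 2.3
tool_pos: [0.6097, -0.0452, 0.1541]
tool_rot: [0.0, 0.695, 0.719, 0.0]
contact_force: [0.6, 0.7, 0.2]
grip_width: -0.0
grasp_force: 0.0
time: 2.4
tool_pos: [0.6104, -0.0525, 0.1539]
tool_rot: [0.003, 0.699, 0.715, -0.001]
contact_force: [0.3, 0.1, -0.9]
grip_width: -0.0002
grasp_force: 0.0
t 2.4 rail tcp [ 20.  -17.2] z 153.9 F [ 0.3  0.1 -0.9] Fr [0.3 0.1] q7 0.28
(70.0, -98.0, 60.0, 90.0) [-0.0801  0.0501  0.0944] [ 0.09  0.31 -0.21]
```

```bash
python3 -m creep '[[1,-0.04,0.025,0.03,0,0,0],[1,-0.08,0.05,0.05,0,0,0],[1,-0.08,0.05,0.07,0,0,0],[1,-0.08,0.05,0.09,0,0,0],[1,-0.08,0.05,0.09,0,0,0]]'; python3 w.py 70,-98,36,90 70,-90,36,90
```

```text
time: 2.9
tool_pos: [0.6589, -0.1213, 0.0612]
tool_rot: [-0.002, 0.696, 0.718, -0.001]
contact_force: [-1.1, 0.6, -0.2]
grip_width: -0.0003
grasp_force: 0.0
t 2.9 rail tcp [ 66.6 -87.3] z 61.2 F [-1.1  0.6 -0.2] Fr [-1.1  0.6] q7 0.42
(70.0, -98.0, 36.0, 90.0) [-0.0107  0.0035  0.0252] [-0.31 -0.08  0.31]
(70.0, -90.0, 36.0, 90.0) [-0.0027  0.0035  0.0252] [-0.31 -0.08  0.31]
```

```bash
python3 -m creep '[[1,0,0,0,0,0,0],[1,0,0,0,0,0,0]]'; python3 w.py 70,-100,36,90
```

```text
time: 3.1
tool_pos: [0.6621, -0.1215, 0.0659]
tool_rot: [0.001, 0.695, 0.719, 0.001]
contact_force: [-0.2, 0.1, -0.2]
grip_width: 0.0002
grasp_force: 0.0
t 3.1 rail tcp [ 69.8 -87.6] z 65.9 F [-0.2  0.1 -0.2] Fr [-0.2  0.2] q7 0.42
(70.0, -100.0, 36.0, 90.0) [-0.0124  0.      0.0299] [0.13 0.01 0.37]
```

```bash
python3 -m creep '[[1,-0.012,0,0,0,0,0],[1,-0.012,0,0.01,0,0,0],[1,-0.012,0,0.02,0,0,0],[1,-0.012,0,0.03,0,0,0],[1,-0.012,0,0.03,0,0,0],[1,-0.012,0,0.03,0,0,0]]'; python3 w.py 70,-90,36,90;python3 - <<'E'
from h import *
for n,(x,y) in (('top',(330,150)),('side',(240,140))):
    im=arm.read_camera(n)['color'][:,:,::-1]
    cv2.imwrite(f'pics/a_{n}.png',cv2.resize(im[y:y+130,x:x+130],None,fx=3,fy=3,interpolation=cv2.INTER_CUBIC))
cv2.imwrite('pics/a.png',np.hstack([cv2.imread('pics/a_top.png'),cv2.imread('pics/a_side.png')]))
E
```

```text
time: 3.7
tool_pos: [0.6612, -0.1336, 0.0336]
tool_rot: [-0.0, 0.695, 0.719, -0.0]
contact_force: [-0.4, 0.1, 0.5]
grip_width: -0.0001
grasp_force: 0.0
t 3.7 rail tcp [ 68.5 -99.7] z 33.6 F [-0.4  0.1  0.5] Fr [-0.4  0.1] q7 0.45
(70.0, -90.0, 36.0, 90.0) [ 0.0096  0.0015 -0.0024] [-0.06 -0.02  0.34]
```

View pics/a.png

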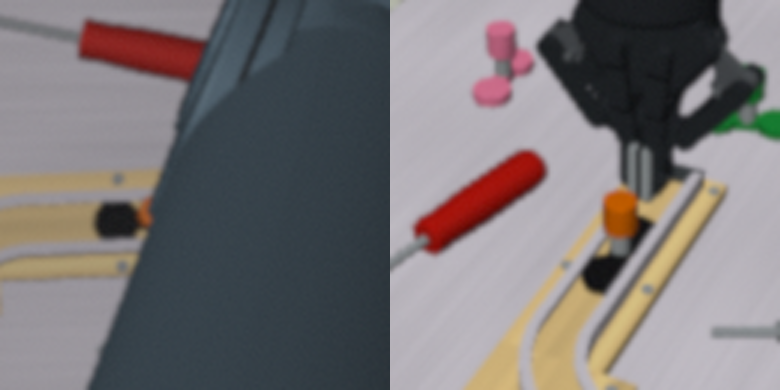

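The side half shows the shut fingers at crop (640,180), over the channel directly behind the orange drum at (620,213). Starting the push.

```bash
python3 -m creep '[[1,0.006,0.001,-0.002,0,0,0],[1,0.011,0.001,-0.002,0,0,0],[1,0.015,0.001,-0.002,0,0,0],[1,0.02,0.001,-0.002,0,0,0],[1,0.026,0.001,-0.002,0,0,0],[1,0.032,0.001,-0.002,0,0,0],[1,0.038,0.001,-0.002,0,0,0],[1,0.044,0.001,-0.002,0,0,0]]'; python3 w.py 70,-42,35.5,90
```

```text
time: 4.6
tool_pos: [0.6611, -0.0893, 0.0363]
tool_rot: [-0.0, 0.695, 0.719, -0.0]
contact_force: [0.3, -1.0, 0.3]
grip_width: 0.0002
grasp_force: 0.3
t 4.6 rail tcp [ 69.6 -55.4] z 36.3 F [ 0.3 -1.   0.3] Fr [ 0.3 -1. ] q7 0.39
(70.0, -42.0, 35.5, 90.0) [0.0134 0.0005 0.0008] [-0.   -0.    0.33]
```

```bash
cat > d.py <<'E'
from m import *
def drum(n='side'):
    c=arm.read_camera(n);h=cv2.cvtColor(c['color'],cv2.COLOR_RGB2HSV);m=cv2.inRange(h,(5,180,100),(18,255,255));m[:,450:]=0
    k,l,s,ce=cv2.connectedComponentsWithStats(m)
    i=1+np.argmax(s[1:,4]);return Lr(atz(c,ce[i],.0438))*1e3,s[i]
if __name__=='__main__': p,s=drum();print('drum',p.round(1),s)
E
python3 d.py
```

```text
drum [ 70.  -33.6] [303 215  11  16 151]
```

```bash
cat > t.py <<'E'
from w import *
from scipy.optimize import brentq
def path(s): # s=0 at bend start, mm
    a=np.pi/2*70
    if s<0:return np.array([70,s])
    if s<a:return 70*np.array([np.cos(s/70),np.sin(s/70)])
    return np.array([a-s,70.])
def pose(s):
    u=brentq(lambda u:np.linalg.norm(path(s+u)-path(s-u))-40,15,30)
    f,b=path(s+u),path(s-u);m=(f+b)/2;h=np.arctan2(*(f-b)[::-1]);return m,np.degrees(h)
def targets(s0,st,n=8,off=21.5,z=35.5):
    o=[]
    for i in range(1,n+1):
        m,h=pose(s0+i*st);t=m-off*np.array([np.cos(np.radians(h)),np.sin(np.radians(h))]);o.append((round(t[0],1),round(t[1],1),z,round(h,1)))
    return o
if __name__=='__main__':
    s0,st=float(sys.argv[1]),float(sys.argv[2]);print('end drum',pose(s0+8*st));work(*targets(s0,st))
E
python3 t.py -33.5 4.5
```

```text
end drum (array([68.18950116,  2.30435848]), np.float64(95.19380732695997))
t 4.65 rail tcp [ 69.7 -53.7] z 36.2 F [0.4 1.8 0. ] Fr [0.5 1.8] q7 0.39
(np.float64(70.0), np.float64(-50.5), 35.5, np.float64(90.0)) [0.0032 0.0003 0.0007] [-0.01 -0.07  0.41]
(np.float64(70.0), np.float64(-46.0), 35.5, np.float64(90.0)) [0.0077 0.0003 0.0007] [-0.01 -0.07  0.41]
(np.float64(70.0), np.float64(-41.5), 35.5, np.float64(90.0)) [0.0122 0.0003 0.0007] [-0.01 -0.07  0.41]
(np.float64(70.0), np.float64(-37.0), 35.5, np.float64(90.2)) [0.0167 0.0004 0.0007] [-0.01 -0.07  0.21]
(np.float64(70.0), np.float64(-32.5), 35.5, np.float64(90.8)) [0.0212 0.0004 0.0007] [-0.01 -0.07 -0.39]
(np.float64(70.0), np.float64(-28.0), 35.5, np.float64(91.9)) [0.0257 0.0004 0.0007] [-0.01 -0.07 -1.49]
(np.float64(70.1), np.float64(-23.6), 35.5, np.float64(93.3)) [0.0301 0.0006 0.0007] [-0.01 -0.07 -2.89]
(np.float64(70.1), np.float64(-19.1), 35.5, np.float64(95.2)) [0.0346 0.0006 0.0007] [-0.01 -0.07 -4.79]
```

```bash
python3 -m creep '[[1,0.004,0,0.0005,0,0,0],[1,0.008,0,0.0005,0,0,0],[1,0.012,0,0.0005,0,0,0],[1,0.017,0,0.0005,0,0,0],[1,0.021,0,0.0005,0,0,-0.5],[1,0.026,0,0.0005,0,0,-1.5],[1,0.03,0.0005,0.0005,0,0,-3],[1,0.034,0.0005,0.0005,0,0,-5]]'; python3 d.py; python3 t.py 2.5 4
```

```text
time: 5.45
tool_pos: [0.6605, -0.0555, 0.0358]
tool_rot: [0.0, 0.662, 0.749, 0.0]
contact_force: [0.9, -0.2, 0.7]
grip_width: -0.0003
grasp_force: 0.2
drum [69.2  0.1] [294 227  12  17 157]
end drum (array([59.0982445 , 31.73952578]), np.float64(118.23863418859058))
t 5.5 rail tcp [ 70.1 -20.6] z 35.8 F [ 0.2 -0.3  0.3] Fr [ 0.2 -0.3] q7 0.42
(np.float64(70.2), np.float64(-15.2), 35.5, np.float64(97.2)) [0.0054 0.0006 0.0003] [ 0.01 -0.04 -1.56]
(np.float64(70.2), np.float64(-11.2), 35.5, np.float64(99.5)) [0.0094 0.001  0.0003] [ 0.01 -0.04 -3.86]
(np.float64(70.3), np.float64(-7.2), 35.5, np.float64(102.2)) [0.0133 0.0015 0.0003] [ 0.01 -0.04 -6.56]
(np.float64(70.4), np.float64(-3.2), 35.5, np.float64(105.2)) [0.0173 0.002  0.0003] [ 0.01 -0.04 -9.56]
(np.float64(70.4), np.float64(0.8), 35.5, np.float64(108.4)) [0.0213 0.0024 0.0003] [ 1.000e-02 -4.000e-02 -1.276e+01]
(np.float64(70.3), np.float64(4.8), 35.5, np.float64(111.7)) [0.0253 0.0027 0.0003] [ 1.000e-02 -4.000e-02 -1.606e+01]
(np.float64(69.9), np.float64(8.8), 35.5, np.float64(115.0)) [0.0293 0.0027 0.0003] [  0.02  -0.04 -19.36]
(np.float64(69.3), np.float64(12.8), 35.5, np.float64(118.2)) [0.0333 0.0025 0.0003] [ 2.000e-02 -4.000e-02 -2.256e+01]
```

```bash
python3 -m creep '[[1,0.004,0.0005,0,0,0,-1],[1,0.008,0.001,0,0,0,-3],[1,0.012,0.001,0,0,0,-6],[1,0.016,0.002,0,0,0,-9],[1,0.02,0.002,0,0,0,-12],[1,0.024,0.003,0,0,0,-15],[1,0.028,0.003,0,0,0,-18],[1,0.032,0.003,0,0,0,-21]]'; python3 d.py; python3 t.py 33 4
```

```text
time: 6.3
tool_pos: [0.6597, -0.0236, 0.0359]
tool_rot: [0.0, 0.514, 0.858, 0.0]
contact_force: [-0.6, -0.2, -0.7]
grip_width: -0.0001
grasp_force: 0.3
drum [61.8 30.4] [289 240  12  17 174]
end drum (array([40.18070219, 53.71695423]), np.float64(143.20322383357646))
t 6.35 rail tcp [70.  11.4] z 35.8 F [ 0.4 -0.3  0.4] Fr [ 0.4 -0.3] q7 0.66
(np.float64(68.8), np.float64(15.3), 35.5, np.float64(120.3)) [0.004  0.0007 0.0003] [ 0.02 -0.03 -3.59]
(np.float64(67.8), np.float64(19.2), 35.5, np.float64(123.6)) [0.008  0.0016 0.0003] [ 0.02 -0.03 -6.89]
(np.float64(66.6), np.float64(23.0), 35.5, np.float64(126.8)) [0.0119 0.0022 0.0003] [  0.02  -0.03 -10.09]
(np.float64(65.2), np.float64(26.8), 35.5, np.float64(130.1)) [0.0159 0.0027 0.0003] [  0.02  -0.03 -13.39]
(np.float64(63.5), np.float64(30.4), 35.5, np.float64(133.4)) [0.0199 0.0028 0.0003] [  0.02  -0.03 -16.69]
(np.float64(61.7), np.float64(34.0), 35.5, np.float64(136.7)) [0.0239 0.0028 0.0003] [  0.02  -0.03 -19.99]
(np.float64(59.6), np.float64(37.5), 35.5, np.float64(139.9)) [0.028  0.0025 0.0003] [ 2.000e-02 -3.000e-02 -2.319e+01]
(np.float64(57.4), np.float64(40.8), 35.5, np.float64(143.2)) [0.0319 0.002  0.0003] [ 2.000e-02 -3.000e-02 -2.649e+01]
```

```bash
python3 -m creep '[[1,0.004,0.001,0,0,0,-3.5],[1,0.008,0.0015,0,0,0,-7],[1,0.012,0.002,0,0,0,-10],[1,0.016,0.0025,0,0,0,-13.5],[1,0.02,0.003,0,0,0,-17],[1,0.024,0.003,0,0,0,-20],[1,0.028,0.0025,0,0,0,-23],[1,0.032,0.002,0,0,0,-26.5]]'; python3 d.py; python3 t.py 65 4
```

```text
time: 7.15
tool_pos: [0.6465, 0.0055, 0.0359]
tool_rot: [0.0, 0.305, 0.952, -0.0]
contact_force: [0.5, -1.3, -0.7]
grip_width: 0.0001
grasp_force: 0.2
drum [42.4 54. ] [293 254  13  17 188]
end drum (array([12.34066135, 66.1379503 ]), np.float64(168.86610268609223))
t 7.2 rail tcp [57.2 40.6] z 35.8 F [ 0.1 -0.6 -1.2] Fr [ 0.1 -0.6] q7 0.99
(np.float64(55.0), np.float64(44.1), 35.5, np.float64(146.5)) [0.0039 0.0015 0.0003] [ 0.02 -0.03 -3.34]
(np.float64(52.4), np.float64(47.1), 35.5, np.float64(149.8)) [0.0078 0.0023 0.0003] [ 0.02 -0.03 -6.64]
(np.float64(49.6), np.float64(50.0), 35.5, np.float64(153.0)) [0.0117 0.0029 0.0003] [ 0.02 -0.03 -9.84]
(np.float64(46.7), np.float64(52.8), 35.5, np.float64(156.3)) [0.0157 0.0034 0.0003] [  0.02  -0.03 -13.14]
(np.float64(43.6), np.float64(55.4), 35.5, np.float64(159.6)) [0.0198 0.0037 0.0003] [  0.02  -0.03 -16.44]
(np.float64(40.3), np.float64(57.8), 35.5, np.float64(162.8)) [0.0239 0.0036 0.0003] [  0.02  -0.03 -19.64]
(np.float64(37.0), np.float64(60.0), 35.5, np.float64(166.0)) [0.0278 0.0034 0.0003] [ 2.000e-02 -2.000e-02 -2.284e+01]
(np.float64(33.4), np.float64(62.0), 35.5, np.float64(168.9)) [0.0319 0.0028 0.0003] [ 2.000e-02 -2.000e-02 -2.574e+01]
```

```bash
python3 -m creep '[[1,0.004,0.0015,0,0,0,-3.5],[1,0.008,0.002,0,0,0,-6.5],[1,0.012,0.003,0,0,0,-10],[1,0.016,0.0035,0,0,0,-13],[1,0.02,0.0035,0,0,0,-16.5],[1,0.024,0.0035,0,0,0,-19.5],[1,0.028,0.0035,0,0,0,-23],[1,0.032,0.003,0,0,0,-25.5]]'; python3 d.py; python3 t.py 97 4.5
```

```text
time: 8.0
tool_pos: [0.6224, 0.0266, 0.0359]
tool_rot: [0.0, 0.088, 0.996, 0.0]
contact_force: [0.4, -0.2, -0.4]
grip_width: -0.0001
grasp_force: 0.2
drum [14.9 67.2] [307 265  13  18 199]
end drum (array([-23.04425712,  70.        ]), np.float64(180.0))
t 8.05 rail tcp [33.4 61.9] z 35.8 F [-0.8  0.9  0.2] Fr [-0.8  1. ] q7 1.3
(np.float64(29.3), np.float64(64.0), 35.5, np.float64(171.7)) [0.0044 0.0013 0.0003] [ 0.01 -0.03 -3.2 ]
(np.float64(25.1), np.float64(65.7), 35.5, np.float64(174.1)) [0.0089 0.0021 0.0003] [ 0.01 -0.03 -5.6 ]
(np.float64(20.8), np.float64(67.2), 35.5, np.float64(176.1)) [0.0134 0.0027 0.0003] [ 0.01 -0.03 -7.6 ]
(np.float64(16.4), np.float64(68.3), 35.5, np.float64(177.7)) [0.0179 0.0029 0.0003] [ 0.01 -0.03 -9.2 ]
(np.float64(11.9), np.float64(69.2), 35.5, np.float64(178.9)) [0.0225 0.0029 0.0003] [ 1.00e-02 -3.00e-02 -1.04e+01]
(np.float64(7.5), np.float64(69.7), 35.5, np.float64(179.6)) [0.0269 0.0025 0.0003] [  0.02  -0.03 -11.1 ]
(np.float64(3.0), np.float64(70.0), 35.5, np.float64(180.0)) [0.0314 0.0019 0.0003] [  0.02  -0.03 -11.5 ]
(np.float64(-1.5), np.float64(70.0), 35.5, np.float64(180.0)) [0.0358 0.001  0.0003] [  0.02  -0.03 -11.5 ]
```

```bash
python3 -m creep '[[1,0.0045,0.0015,0,0,0,-3],[1,0.009,0.002,0,0,0,-5.5],[1,0.0135,0.0025,0,0,0,-7.5],[1,0.018,0.003,0,0,0,-9],[1,0.0225,0.003,0,0,0,-10.5],[1,0.027,0.0025,0,0,0,-11],[1,0.0315,0.002,0,0,0,-11.5],[1,0.036,0.001,0,0,0,-11.5]]'; python3 d.py; python3 w.py -22,70,35.5,180 -43,70,35.5,180
```

```text
time: 8.85
tool_pos: [0.5866, 0.0339, 0.0359]
tool_rot: [0.0, -0.012, 1.0, 0.0]
contact_force: [0.9, -1.1, 1.8]
grip_width: -0.0002
grasp_force: 0.3
drum [-21.4  71.4] [329 275  13  18 200]
t 8.9 rail tcp [-2.5 69.7] z 35.7 F [-0.6 -0.6 -0.1] Fr [-0.6 -0.6] q7 1.43
(-22.0, 70.0, 35.5, 180.0) [0.0195 0.0003 0.0002] [-0.01 -0.07 -0.19]
(-43.0, 70.0, 35.5, 180.0) [0.0405 0.0002 0.0002] [-0.01 -0.07 -0.19]
```

```bash
python3 -m creep '[[1,0.003,0,0,0,0,0],[1,0.007,0,0,0,0,0],[1,0.01,0,0,0,0,0],[1,0.014,0,0,0,0,0],[1,0.017,0,0,0,0,0],[1,0.02,0,0,0,0,0],[1,0.023,0,0,0,0,0],[1,0.025,0,0,0,0,0]]'; python3 d.py; python3 w.py
```

```text
time: 9.7
tool_pos: [0.5617, 0.0333, 0.0358]
tool_rot: [-0.0, -0.012, 1.0, 0.0]
contact_force: [0.5, -0.3, -0.4]
grip_width: -0.0
grasp_force: 0.2
drum [-46.2  71.4] [345 281  14  18 209]
t 9.75 rail tcp [-26.8  69.8] z 35.7 F [-0.3 -0.4 -0.3] Fr [-0.3 -0.4] q7 1.42
```

```bash
python3 -m creep '[[1,0.001,0,0,0,0,0],[1,0.002,0,0,0,0,0],[1,0.003,0,0,0,0,0],[1,0.004,0,0,0,0,0],[1,0.005,0,0,0,0,0],[1,0.006,0,0,0,0,0],[1,0.007,0,0,0,0,0],[1,0.008,0,0,0,0,0]]'; python3 d.py; python3 w.py
```

```text
time: 10.55
tool_pos: [0.5539, 0.0331, 0.0358]
tool_rot: [0.0, -0.012, 1.0, 0.0]
contact_force: [0.4, -0.9, 0.5]
grip_width: 0.0001
grasp_force: 0.2
drum [-54.1  71.2] [351 283  14  18 212]
t 10.6 rail tcp [-34.5  69.8] z 35.8 F [-0.8 -0.1  0.2] Fr [-0.8 -0.1] q7 1.42
```

```bash
python3 -m creep '[[1,0.0005,0,0,0,0,0],[1,0.001,0,0,0,0,0],[1,0.0015,0,0,0,0,0],[1,0.002,0,0,0,0,0],[1,0.0025,0,0,0,0,0],[1,0.003,0,0,0,0,0],[1,0.0035,0,0,0,0,0],[1,0.004,0,0,0,0,0]]'; python3 d.py; python3 w.py
```

```text
time: 11.4
tool_pos: [0.5505, 0.0329, 0.036]
tool_rot: [0.001, -0.012, 1.0, -0.0]
contact_force: [1.6, -0.2, -0.4]
grip_width: 0.0002
grasp_force: 1.2
drum [-57.4  70.9] [353 283  14  18 210]
t 11.45 rail tcp [-37.6  69.8] z 36.0 F [ 1.6 -0.4 -0.7] Fr [ 1.6 -0.5] q7 1.42
```

```bash
python3 -m creep '[[1,0.0005,0,0,0,0,0],[1,0.001,0,0,0,0,0],[1,0.0015,0,0,0,0,0],[1,0.002,0,0,0,0,0],[1,0.0025,0,0,0,0,0],[1,0.003,0,0,0,0,0]]'; python3 d.py; python3 w.py
```

```text
time: 12.05
tool_pos: [0.5484, 0.033, 0.0364]
tool_rot: [0.001, -0.012, 1.0, 0.0]
contact_force: [5.9, -0.3, 0.5]
grip_width: -0.0001
grasp_force: 3.0
drum [-59.2  71. ] [354 284  15  18 213]
t 12.1 rail tcp [-39.7  69.9] z 36.4 F [ 4.6 -0.3  2. ] Fr [ 4.6 -0.5] q7 1.42
```

```bash
python3 -m creep '[[1,0.0005,0,0,0,0,0],[1,0.001,0,0,0,0,0],[1,0.0015,0,0,0,0,0],[1,0.002,0,0,0,0,0]]'; python3 d.py; python3 w.py
```

```text
time: 12.5
tool_pos: [0.5467, 0.0329, 0.0365]
tool_rot: [0.002, -0.012, 1.0, 0.0]
contact_force: [5.6, -1.0, 0.9]
grip_width: 0.0001
grasp_force: 2.9
drum [-60.9  70.5] [355 284  15  18 215]
t 12.55 rail tcp [-41.7  69.9] z 36.4 F [ 5.3 -1.3  1.2] Fr [ 5.3 -1.4] q7 1.42
```

```bash
python3 -m creep '[[1,0.0005,0,0,0,0,0],[1,0.001,0,0,0,0,0],[1,0.0015,0,0,0,0,0]]'; python3 d.py; python3 w.py
```

```text
time: 12.85
tool_pos: [0.5424, 0.0328, 0.0356]
tool_rot: [-0.001, -0.012, 1.0, -0.0]
contact_force: [0.8, -0.1, 1.2]
grip_width: 0.0
grasp_force: 0.6
drum [-65.7  70.7] [359 285  14  19 219]
t 12.9 rail tcp [-46.2  69.9] z 35.4 F [ 0.8  0.9 -0.8] Fr [0.9 0.9] q7 1.42
```

```bash
python3 -m creep '[[1,0.0005,0,0,0,0,0],[1,0.001,0,0,0,0,0],[1,0.001,0,0,0,0,0]]'; python3 d.py; python3 w.py
```

```text
time: 13.2
tool_pos: [0.5417, 0.0328, 0.0355]
tool_rot: [-0.001, -0.012, 1.0, -0.0]
contact_force: [0.3, 0.4, 0.8]
grip_width: 0.0001
grasp_force: 0.1
drum [-66.5  71. ] [359 285  14  19 220]
t 13.25 rail tcp [-46.4  69.9] z 35.6 F [-0.3 -0.1  1.7] Fr [-0.3 -0. ] q7 1.42
```

Snap felt: the force fell from 5.3 N to about 0, and the drum jumped about 5 mm. Confirming with a gentle extra push.

```bash
python3 -m creep '[[1,0.0005,0,0,0,0,0],[1,0.001,0,0,0,0,0],[1,0.001,0,0,0,0,0]]'; python3 d.py; python3 w.py
```

```text
time: 13.55
tool_pos: [0.5415, 0.0328, 0.0358]
tool_rot: [0.0, -0.012, 1.0, 0.0]
contact_force: [1.3, 0.6, -0.6]
grip_width: -0.0001
grasp_force: 0.5
drum [-66.4  70.9] [359 285  15  19 219]
t 13.6 rail tcp [-46.6  69.9] z 35.8 F [ 1.9 -0.5 -0.8] Fr [ 1.9 -0.6] q7 1.42
```

```bash
python3 -m creep '[[1,0.0005,0,0,0,0,0],[1,0.001,0,0,0,0,0],[1,0.001,0,0,0,0,0]]'; python3 d.py; python3 w.py
```

```text
time: 13.9
tool_pos: [0.5407, 0.0327, 0.0359]
tool_rot: [0.0, -0.012, 1.0, 0.0]
contact_force: [2.0, -0.2, 0.0]
grip_width: -0.0001
grasp_force: 1.0
drum [-67.4  70.7] [360 285  14  19 214]
t 13.95 rail tcp [-47.4  69.9] z 35.9 F [ 1.8  0.1 -0.1] Fr [1.8 0.1] q7 1.42
```

```bash
python3 -m creep '[[1,-0.001,0,0,0,0,0],[1,-0.003,0,0,0,0,0],[1,-0.008,0,0,0,0,0],[1,-0.015,0,0,0,0,0],[1,-0.02,0,0,0,0,0],[1,-0.02,0,-0.02,0,0,0],[1,-0.02,0,-0.05,0,0,0],[1,-0.02,0,-0.08,0,0,0]]'; python3 d.py; python3 w.py; python3 -m creep '[[1,0,0,-0.04,0,0,0],[1,0,0,-0.08,0,0,0],[1,0,0,-0.08,0,0,0]]'; python3 - <<'E'
from d import *
p,s=drum();print(p)
c=arm.read_camera('side');cv2.imwrite('pics/end.png',cv2.resize(c['color'][220:350,280:450,::-1],None,fx=4,fy=4,interpolation=cv2.INTER_CUBIC))
E
```

```text
time: 14.75
tool_pos: [0.5604, 0.0332, 0.1164]
tool_rot: [-0.001, -0.012, 1.0, -0.0]
contact_force: [0.5, -0.8, -0.4]
grip_width: 0.0001
grasp_force: 0.0
drum [-67.5  70.8] [360 285  14  19 210]
t 14.8 rail tcp [-24.4  69.9] z 121.4 F [2.3 0.7 2.7] Fr [2.4 0.6] q7 1.43
time: 15.1
tool_pos: [0.5645, 0.0335, 0.2012]
tool_rot: [0.005, -0.012, 1.0, 0.001]
contact_force: [-0.2, -0.4, 0.2]
grip_width: 0.0002
grasp_force: 0.0
[-67.4898419   70.79603142]
```

View pics/end.png

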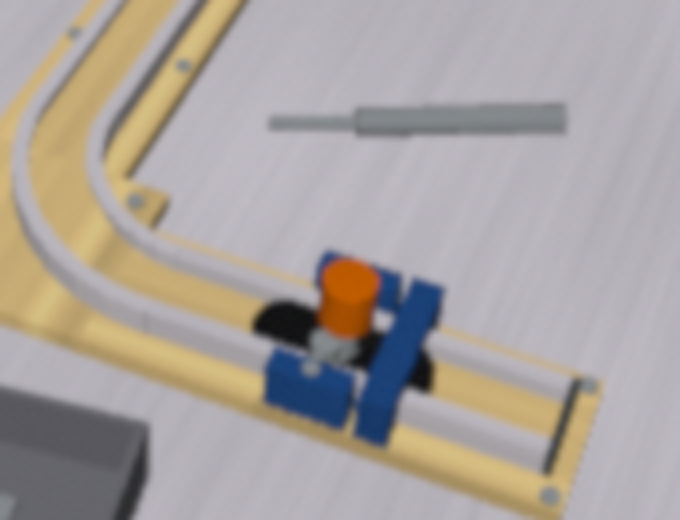

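The end picture shows the carrier standing still on the exit leg. Its neck is between the rollers at (330,345) and the drum at (350,300) sits against the blue catch. It reads x = -67.5, which puts the buffer about 2.5 mm in, and it has not moved since release. The arm is well clear.

```bash
python3 -m creep '[[1,0,0,0,0,0,0],[1,0,0,0,0,0,0],[1,0,0,0,0,0,0]]'; python3 d.py; python3 -c "
from station import arm
print(arm.sign_off())"
```

```text
time: 15.5
tool_pos: [0.5598, 0.0331, 0.1947]
tool_rot: [-0.001, -0.012, 1.0, -0.0]
contact_force: [0.1, 0.3, -0.3]
grip_width: 0.0002
grasp_force: 0.0
drum [-67.5  70.8] [360 285  14  19 210]
the job is handed in; nothing more can be done
None
```

I pushed the carrier round the bend until it snapped into the catch, let go of it and handed the job in at about 15.5 s; it stood still with the buffer about 2.5 mm in (camera estimate, ±1 mm), and the sign-off gave no verdict.

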